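# Build up the spool hub on the stand's spindle

### The arm

A 6-joint arm with a two-finger parallel gripper is mounted at the origin on the work surface. World frame = base frame: x ahead of the robot, y to its left, z up, the work surface at z = 0. Lengths are in m, angles in rad, forces in N, time in s.
With the tool pointing down it reaches from about 0.35 to 0.925 m from the base axis. Payload 6.4 kg.
Tool frame: the origin (TCP) lies between the finger pads; the fingertips stand 14 mm ahead of it and the grasp point (between the pads) lies 5 mm behind it (r.tip_reach is the z of the fingertips in the tool frame, in m); z points along the fingers, y is the line along which they close (so a half turn about z gives the same grasp; the last joint's range is limited). The gripper opens to 85 mm and grips with 20 to 120 N. Pads are 22 mm wide; open, the fingers measure 114 mm over their backs; the gripper's body (76 mm by 85 mm) begins 54 mm behind the grasp point. The pads swing forward as they close: fully open they stand 13 mm farther back than shut.
Start: joints at [-1.455, 0.245, 1.558, -0, 1.339, -0.174], TCP at [0.186, -0.623, 0.245] pointing down, gripper open.
Joint ranges: [-3.13, 3.13], [-1.02, 2.26], [0.13, 2.54], [-0.95, 4.09], [0.21, 2.88], [-2.74, 2.74]. Speed limits (rad/s): [2.57, 2.57, 3.14, 3.14, 3.14, 3.14].

### API

Orientations are given as [roll, pitch, yaw] about the fixed x, y, z axes, in that order (R = Rz(yaw) Ry(pitch) Rx(roll)).
In Python, from station import telemetry, imaging, r gives the robot as it stands.
- The arm moves only by the shell command python3 -m inch 'ROWS' [FORCE]. ROWS is JSON, a list of rows, each a list of 3 entries, a list of its own where there are three numbers: the closure in counts, from 0 (fully open) to 255 (shut), then the shift along the tool's x, y, z in cm, then the turn about the tool's z in rad. A call has 1 to 5 rows; each row shifts and turns the commanded pose from where the row before left it, along the tool's axes as they then stand; what a row does not reach is not made up. A row lasts 1/8 s, in which the tool goes at most 62.5 mm and 10.7 degrees, less where a joint would pass 70% of its speed; a pose out of reach is approached as far as the arm can. A call with a gripper value outside its range is refused whole. The fingers move at their own pace and stop on an object; FORCE is the grip in N (left out, the last holds). Time passes only in rows, so rows that do not move let the fingers close. It gives the time, the measured TCP pose, the force, the opening and the grip force at its end, in the units of the state.
- telemetry.get_state(): the state, without advancing time (a new reading comes with each control period).
- imaging.snapshot(name): name is "side" or "top" or "wrist"; returns the picture (400x640x3 uint8, red, green, blue); there is no depth.
- imaging.get_calibration(name): a dict with "camera_matrix" (3x3 intrinsics, pixels), "xyz" and "rotation" of the camera in the world. Camera axes: x right, y down, z forward; pixel columns grow to the right and rows downward; lengths in m; the calibration is good to about 2 mm. A picture is of the moment at which its call begins: read the wrist's pose just before it. get_calibration takes no time and is no camera call; for the wrist camera it gives the pose at the moment of the call.
- r.sign_off(): hands the job in; it is judged then, once.
The state is a dict: "time": time; "q": joint angles; "qd": joint speeds; "tau": joint torques, N m; "ee_pos": TCP position; "tool_rot": TCP orientation; "wrist_force": force on the tool from outside, world axes, zero at the start; "ft_torque": the same for the moment, N m; "grip_width": finger opening in m; "gripper_force": force on a finger pad.
Only numpy, scipy, OpenCV 4.12 (cv2) and the standard library are available. Lean on these libraries where they do the work, as an engineer would, in place of code of your own. Each camera call takes 0.05 s, during which the arm holds its last target. There are 200 camera calls.

### The job

Build up the filament-spool hub on the stand: put the blue flange over the upright spindle first, hub side up, then the white spacer, then the orange cap, each fully home and flat on the one below, and let go. The spindle is not exactly in the middle of the stand, so feel for it lightly: do not lean hard on the stand with the parts or the gripper. Leave the spool, the glue jar and the scraper where they are.

Things in the scene. Friction and masses are not known exactly. Their poses are not given: they have to be found in the camera images.
- stand: Fixed stand: dark square steel base 110 x 110 x 12 mm with a round aluminium boss 60 mm across, its flat top 30 mm above the table, and an upright spindle (see seat). Pushing on the stand or spindle with more than 60 N is too hard. Origin: centre of the base's underside (not the spindle); z up, x and y along its sides.
- seat (a point): Centre of the boss's flat top, 30 mm above the table. From the boss rises a plain round steel spindle, 16 mm across, its top edge bevelled over 2 mm down to 13 mm across, top 86 mm above the table. It stands off this point, wherever its cross slide was locked: its axis is 4 to 11 mm from the boss centre, in any direction; this offset is not measured.
- plate: Fixed dark square printer build plate, 270 x 270 x 6 mm, on which the three parts lie. Origin: centre of its underside; z up, top 6 mm above the table.
- flange: Blue flange, loose, 90 g: round disc 84 mm across and 6 mm thick with a hub 40 mm across on top, 20 mm high in all, plain through bore 18.5 mm. It starts hub up on the plate. Origin: on the bore axis at the underside; z along the axis, towards the hub.
- spacer: White plain sleeve, loose, 50 g: 34 mm across, 22 mm high, through bore 18.5 mm, standing on the plate. Origin: on the axis at the underside; z up along the axis.
- cap: Orange ribbed round cap, loose, 60 g: 44 mm across, 22 mm high, closed top, blind bore 18.5 mm wide and 17.5 mm deep from below; it stands bore down on the plate. On the finished stack it stands on the spacer with the spindle 14 mm inside it. Origin: on the axis at the underside; z up along the axis.
- spool: Bystander: blue filament spool lying flat, 120 mm across, 54 mm high. Origin: centre of its underside.
- glue: Bystander: small jar with a red lid, 36 mm across, 85 mm high. Origin: centre of its underside.
- scraper: Bystander: flat scraper (spatula) 200 mm long lying on the table. Origin: middle of its length, on the table; x along its length towards the blade.
Mind the look-alikes: they are no part of the job. Several things have the shape of the cap; the one meant has the colours described above.

How it is judged:
On the way, in this order (a step that is already met when the one before it is completed fails the run):
1. the flange is over the spindle, hub up, flat on the seat (z of flange in the frame of stand between 0.0275 and 0.0325 m and horizontal distance between flange and stand below 0.014 m and angle between flange's own z axis and vertical below 0.06 rad), for 0.2 s.
2. the spacer is over the spindle, flat on the flange's hub (all of step 1 and z of spacer in the frame of flange between 0.0175 and 0.0225 m and horizontal distance between spacer and flange below 0.005 m and angle between spacer's own z axis and vertical below 0.06 rad), for 0.2 s.
3. the cap is over the spindle, flat on the spacer (all of step 2 and z of cap in the frame of spacer between 0.0195 and 0.0245 m and horizontal distance between cap and spacer below 0.005 m and angle between cap's own z axis and vertical below 0.06 rad), for 0.2 s.
At the end, for the whole second after the job is handed in: Flange, spacer and cap stacked in that order on the spindle, at rest: each underside within 2.5 mm of the surface below it, flange axis within 14 mm of the stand's centre, spacer and cap axes within 5 mm of the part below, all upright within 0.06 rad (all of step 3 and linear speed of each of flange, spacer, cap below 0.02 m/s); the robot touches nothing.
It fails at once if a part bearing on the stand is pressed by the gripper so that the stand takes more than 60 N, or the robot itself pushes on the stand with more than 60 N ((contact force between any of flange, spacer, cap and stand above 60 N and (contact force between the fingers and flange above 5 N or contact force between the fingers and spacer above 5 N or contact force between the fingers and cap above 5 N)) or contact force between any of the fingers, the arm and stand above 60 N).
It fails at once if the spool, the glue jar or the scraper is moved more than 20 mm (distance of any of spool, glue, scraper from where it was at the start of the episode above 0.02 m).
It fails at once if the glue jar is tipped (angle between glue's own z axis and vertical above 0.3 rad).
It also fails if it takes over 72 s, if anything falls off the work surface, if the arm or the gripper's body presses on something with over 40 N, if the wrist force passes 120 N, or if a joint passes its speed limit or range.

## Working session

There is one attempt and no reset: what is moved stays moved. The work goes in short steps, Python scripts to look and compute and a shell command to move; the robot and the scene stay as the last step left them, time stands still between calls to the robot, and variables do not carry over. Pictures are saved under pics/ and viewed, at most 12 in all, crops included, and the job is handed in when it is done.

```bash
ls; mkdir -p pics; python3 - <<'E'
from station import telemetry, imaging, r
import cv2,numpy as np
for n in ("top","side"):
    im=imaging.snapshot(n); cv2.imwrite(f"pics/{n}0.png",im[:,:,::-1])
    c=imaging.get_calibration(n); print(n,{k:np.round(v,4).tolist() for k,v in c.items()})
s=telemetry.get_state(); print(s['time'],s['ee_pos'],s['tool_rot'],s['wrist_force'],s['grip_width'],r.tip_reach)
c=imaging.get_calibration("wrist");print(c)
E
```

```text
pics
top {'camera_matrix': [[513.4557, 0.0, 325.9531], [0.0, 513.4557, 190.4625], [0.0, 0.0, 1.0]], 'xyz': [0.3809, -0.0004, 1.224], 'rotation': [-3.0017, 0.0173, -1.5843]}
side {'camera_matrix': [[373.6741, 0.0, 315.4617], [0.0, 373.6741, 197.3291], [0.0, 0.0, 1.0]], 'xyz': [0.3008, -0.4873, 0.7218], 'rotation': [-2.4607, -0.0142, -0.446]}
0.1 [ 0.18568901 -0.62240388  0.24427814] [-3.13984762e+00 -3.02774876e-04  2.89803219e-01] [-0.24765358 -0.486571    0.0811213 ] 0.08529382905685534 0.014
{'camera_matrix': array([[350.16409032,   0.        , 322.26176961],
       [  0.        , 350.16409032, 197.79409648],
       [  0.        ,   0.        ,   1.        ]]), 'xyz': array([ 0.26393072, -0.60016225,  0.37282764]), 'rotation': array([ 2.82498453e+00,  1.71598789e-03, -1.28087136e+00])}
```

View pics/top0.png

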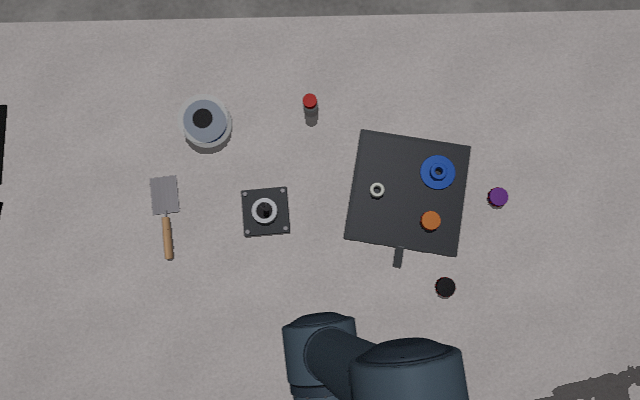

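View pics/side0.png

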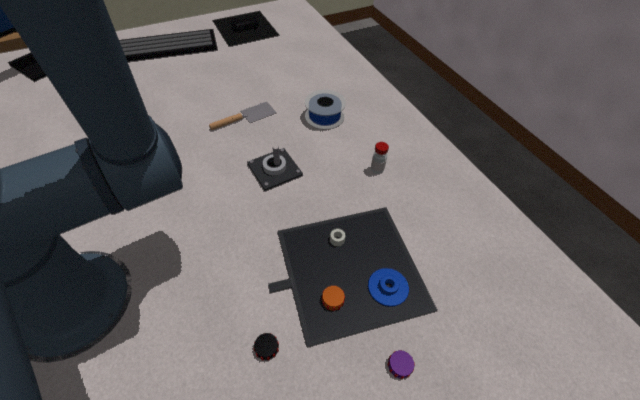

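The top view shows the stand at (264,211), flange (437,172), white spacer (377,190) and orange cap (431,220). The cap's look-alikes are the purple cap at (498,197) and the black one at (445,287). The one I want is the orange one, on the plate. The jar is at (310,105), the spool at (206,122) and the scraper at (166,215).

```bash
cat > h.py <<'E'
from station import telemetry, imaging, r
import cv2,numpy as np
from scipy.spatial.transform import Rotation as R
def ray(c,u,v):
    d=R.from_euler('xyz',c['rotation']).as_matrix()@np.linalg.inv(c['camera_matrix'])@[u,v,1.]
    return np.array(c['xyz']),d
def onz(c,u,v,z):
    o,d=ray(c,u,v); return (o+d*(z-o[2])/d[2])[:2]
def blobs(m,mn=40):
    m=m.astype(np.uint8)*255
    cs,_=cv2.findContours(m,cv2.RETR_EXTERNAL,cv2.CHAIN_APPROX_NONE)
    return [k for k in cs if cv2.contourArea(k)>mn]
def circ(c,k,z):
    """contour -> circle fit of its points cast on plane z"""
    P=np.array([onz(c,*p[0],z) for p in k]); A=np.c_[2*P,np.ones(len(P))]
    s=np.linalg.lstsq(A,(P**2).sum(1),rcond=None)[0]
    return s[:2],2*np.sqrt(s[2]+s[0]**2+s[1]**2)
def masks(im):
    h,s,v=[x.astype(int) for x in cv2.split(cv2.cvtColor(im,cv2.COLOR_RGB2HSV))]
    return dict(blue=(abs(h-110)<12)&(s>150)&(v>60),orange=(h>5)&(h<17)&(s>170)&(v>60),white=(s<40)&(v>140))
def st():
    s=telemetry.get_state(); print('t%.2f'%s['time'],'p',np.round(s['ee_pos'],4),'yaw %.3f'%s['tool_rot'][2],'F',np.round(s['wrist_force'],1),'w%.4f g%.1f'%(s['grip_width'],s['gripper_force'])); return s
def shift(s,x,y):
    a=s['tool_rot'][2]; d=np.array([x,y])-s['ee_pos'][:2]
    return np.round([d@[np.cos(a),np.sin(a)]*100,d@[np.sin(a),-np.cos(a)]*100],2)
E
python3 - <<'E'
from h import *
s=st()
for n in ("top","side"):
    im=cv2.imread(f"pics/{n}0.png")[:,:,::-1].copy(); c=imaging.get_calibration(n); m=masks(im)
    for col,z in(("blue",.012),("orange",.028)):
        for k in blobs(m[col]): print(n,col,k.mean((0,1)).round(),cv2.contourArea(k),*circ(c,k,z))
    b={'top':(365,180,390,202),'side':(328,226,348,250)}[n]
    mm=np.zeros_like(m['white']);mm[b[1]:b[3],b[0]:b[2]]=m['white'][b[1]:b[3],b[0]:b[2]]
    for k in blobs(mm): print(n,'white',*circ(c,k,.028))
    for nm,p,z in (('boss',(264,211) if n=='top' else (275,165),.03),('jar',(310,101) if n=='top' else (382,147),.085),('spool',(205,120) if n=='top' else (325,103),.054),('purple',(498,197) if n=='top' else (402,362),.022),('black',(445,287) if n=='top' else (266,345),.022)): print(nm,onz(c,*p,z))
E
```

```text
t0.10 p [ 0.1857 -0.6224  0.2443] yaw 0.290 F [-0.2 -0.5  0.1] w0.0853 g0.0
top blue [437. 172.] 891.0 [ 0.59282914 -0.24800856] 0.08089639585758097
top white [ 0.55119148 -0.10131565] 0.029939920224590317
boss [0.50304066 0.16363241]
jar [0.74968882 0.05098974]
spool [0.71810118 0.30039302]
purple [ 0.52846222 -0.38539446]
black [ 0.32238041 -0.25201537]
side blue [388. 287.] 1167.5 [ 0.5919898  -0.24740682] 0.08248848704191247
side blue [325. 119.] 156.5 [0.71444133 0.28814545] 0.05886160944276522
side orange [333. 298.] 374.0 [ 0.4748178  -0.22572268] 0.04447724280279842
side white [ 0.55071129 -0.10088886] 0.028920057188873943
boss [0.50353551 0.15364522]
jar [0.74978885 0.04940776]
spool [0.71936052 0.30195796]
purple [ 0.53139255 -0.38569703]
black [ 0.32320096 -0.25462334]
```

```bash
python3 - <<'E'
from h import *
im=cv2.imread("pics/top0.png")
a=cv2.resize(im[130:260,340:520],None,fx=3,fy=3,interpolation=2);b=cv2.resize(im[180:245,235:295],None,fx=4,fy=4,interpolation=2)
o=np.zeros((660,540,3),np.uint8);o[:390,:540]=a;o[400:660,:240]=b;cv2.imwrite("pics/crop.png",cv2.resize(o,(480,587)))
E
```

```text
(no output)
```

View pics/crop.png

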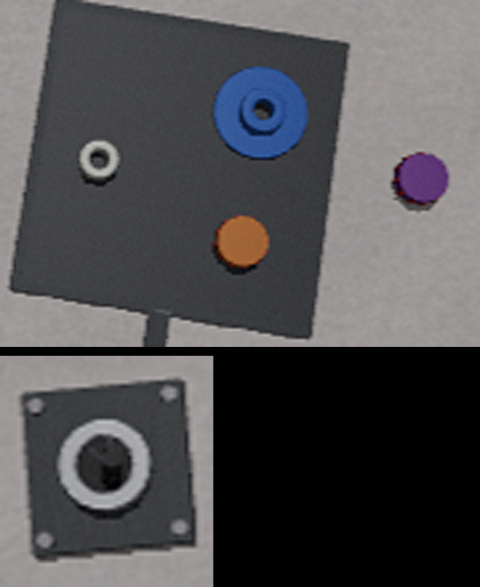

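The choice is confirmed: orange cap on the plate, flange at (0.592,-0.248), spacer at (0.551,-0.101), cap at (0.475,-0.226). The dark centre of the boss hides the spindle in this view. Next I'll move over the flange and then the stand for close looks.

```bash
python3 -m inch '[[0,[5,-2.4,0],0],[0,[5,-2.4,0],0],[0,[5,-2.4,0],0],[0,[5,-2.4,0],0],[0,[5,-2.4,0],0]]' 30 && python3 -m inch '[[0,[5,-2.4,0],0],[0,[5,-2.4,0],0],[0,[5,-2.4,1.5],0],[0,[5,-2.4,2],0],[0,[4.6,-2.4,2],0]]' && python3 -m inch '[[0,[0,0,0],0],[0,[0,0,0],0]]'; python3 - <<'E'
from h import *
s=st(); c=imaging.get_calibration("wrist"); im=imaging.snapshot("wrist"); cv2.imwrite("pics/w1.png",im[:,:,::-1])
m=masks(im)
for k in blobs(m['blue'],300): print(cv2.contourArea(k),k.mean((0,1)),circ(c,k,.012))
E
```

```text
time: 0.72
ee_pos: [0.392, -0.4349, 0.2449]
tool_rot: [-3.141, 0.0, 0.29]
wrist_force: [-0.2, -0.8, -0.7]
grip_width: 0.0853
gripper_force: 0.0
time: 1.35
ee_pos: [0.5936, -0.2496, 0.1894]
tool_rot: [-3.141, 0.0, 0.29]
wrist_force: [-0.1, -0.7, 0.6]
grip_width: 0.0854
gripper_force: 0.0
time: 1.6
ee_pos: [0.5922, -0.2513, 0.1901]
tool_rot: [-3.141, 0.001, 0.29]
wrist_force: [-0.1, 0.4, 0.3]
grip_width: 0.0854
gripper_force: 0.0
t1.60 p [ 0.5922 -0.2513  0.1901] yaw 0.290 F [-0.1  0.4  0.3] w0.0854 g0.0
6429.5 [319.12840467 173.26848249] (array([ 0.59377247, -0.24864154]), np.float64(0.08278814725349495))
```

View pics/w1.png

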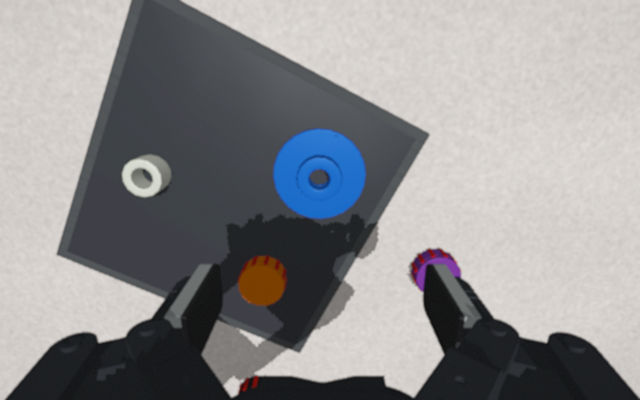

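The flange's disc is at (319,173) and its wrist fix, (0.5938,-0.2486), agrees with the fixed cameras. The spacer is at (146,176) and the cap at (262,280). Now to the stand.

```bash
python3 -m inch '[[0,[0.4,-5.2,0],0],[0,[0.4,-5.2,0],0],[0,[0.4,-5.2,0],0],[0,[0.4,-5.2,0],0],[0,[0.4,-5.2,0],0]]' >/dev/null && python3 -m inch '[[0,[0.4,-5.2,0],0],[0,[0.4,-5.2,0],0],[0,[0.4,-5.2,0],0],[0,[0,0,0],0],[0,[0,0,0],0]]' >/dev/null; python3 - <<'E'
from h import *
s=st(); c=imaging.get_calibration("wrist"); im=imaging.snapshot("wrist"); 
np.save("w2.npy",im); import pickle; pickle.dump((s,c),open("w2.pkl","wb"))
P=R.from_euler('xyz',c['rotation']).as_matrix().T@(np.array([.503,.158,.05])-c['xyz']);uv=(np.array(c['camera_matrix'])@P/P[2])[:2].astype(int);print(uv)
u,v=uv; x0,y0=max(u-90,0),max(v-80,0)
print(x0,y0); cv2.imwrite("pics/w2.png",cv2.resize(im[y0:y0+150,x0:x0+180,::-1],None,fx=4,fy=4,interpolation=2))
E
```

```text
t2.90 p [0.5048 0.1555 0.191 ] yaw 0.288 F [-0.1  0.1  0.8] w0.0852 g0.0
[317 190]
227 110
```

View pics/w2.png

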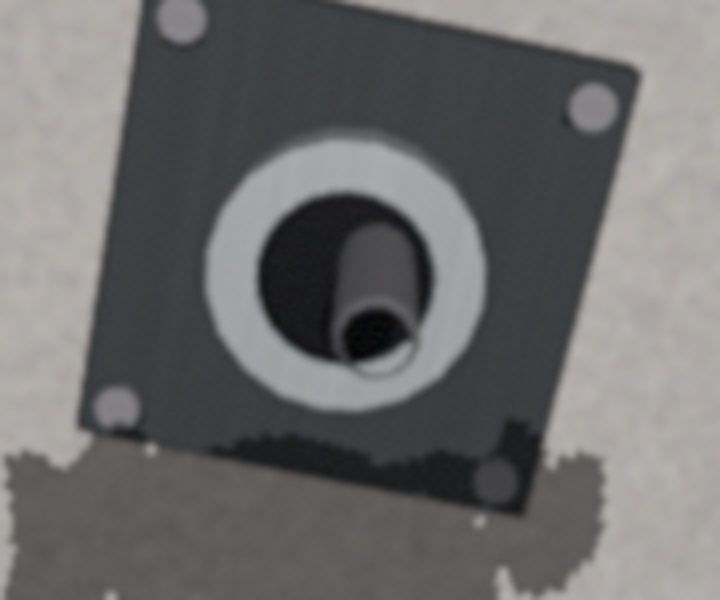

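The crop shows the boss ring and, off its centre, the spindle. Its top circle is centred at crop (375,337), which is image (320.8,194.3). Its foot is near crop (377,259), image (321.3,174.8).

```bash
python3 - <<'E'
from h import *; import pickle
im=np.load("w2.npy"); s,c=pickle.load(open("w2.pkl","rb"))
h,sa,v=cv2.split(cv2.cvtColor(im,cv2.COLOR_RGB2HSV)); m=(v>130); q=np.zeros_like(m); q[141:214,276:351]=m[141:214,276:351]
for k in blobs(q,500): print('boss',cv2.contourArea(k),circ(c,cv2.convexHull(k),.03), cv2.minEnclosingCircle(k))
print('top',onz(c,320.8,194.3,.085),'foot',onz(c,321.3,174.8,.03))
print('edges z.084',np.linalg.norm(onz(c,227+333/4,194,.084)-onz(c,227+418/4,194,.084)))
print(shift(s,.5937,-.2486))
E
```

```text
boss 3553.0 (array([0.50602177, 0.16324232]), np.float64(0.0591080589256521)) ((312.9952697753906, 178.0268096923828), 34.52545928955078)
top [0.51161067 0.15769261] foot [0.51173615 0.15747212]
edges z.084 0.01498722274078475
[-2.97 41.27]
```

Top and foot agree: the spindle is at (0.5117,0.1576), 8 mm off the boss centre (0.506,0.163). Going back for the flange.

```bash
python3 -m inch '[[0,[-0.37,5.2,0],0],[0,[-0.37,5.2,0],0],[0,[-0.37,5.2,0],0],[0,[-0.37,5.2,0],0],[0,[-0.37,5.2,0],0]]' >/dev/null && python3 -m inch '[[0,[-0.37,5.2,2],0],[0,[-0.37,5.2,2],0],[0,[-0.37,5,3],0],[0,[0,0,0],0],[0,[0,0,0],0]]' >/dev/null; python3 - <<'E'
from h import *
s=st(); print(shift(s,.5937,-.2486)); c=imaging.get_calibration("wrist"); im=imaging.snapshot("wrist"); cv2.imwrite("pics/w3.png",im[:,:,::-1])
m=masks(im)
for k in blobs(m['blue'],300): print(cv2.contourArea(k),k.mean((0,1)),circ(c,k,.012),shift(s,*circ(c,k,.012)[0]))
E
```

```text
t4.20 p [ 0.5937 -0.2497  0.1204] yaw 0.288 F [-0.4  0.6 -0.2] w0.0853 g0.0
[ 0.03 -0.11]
10025.0 [320.16149068 199.27329193] (array([ 0.59393589, -0.24865921]), np.float64(0.08287064267853315)) [ 0.05 -0.09]
```

```bash
python3 -m inch '[[0,[0.05,-0.1,3],0],[0,[0,0,3],0],[0,[0,0,2],0],[0,[0,0,1.2],0],[0,[0,0,0],0]]' && python3 -m inch '[[200,[0,0,0],0],[200,[0,0,0],0],[200,[0,0,0],0],[200,[0,0,0],0],[200,[0,0,0],0]]' 40
```

```text
time: 4.88
ee_pos: [0.5943, -0.2471, 0.0281]
tool_rot: [-3.141, 0.0, 0.29]
wrist_force: [0.3, -0.3, 0.6]
grip_width: 0.0859
gripper_force: 0.0
time: 5.5
ee_pos: [0.595, -0.2478, 0.0295]
tool_rot: [3.141, -0.001, 0.29]
wrist_force: [-1.7, 1.2, 6.2]
grip_width: 0.0375
gripper_force: 40.3
```

```bash
python3 -m inch '[[200,[0,0,-1],0],[200,[0,0,-3],0],[200,[0,0,-4],0],[200,[0,0,-3.5],0],[200,[0,0,0],0]]'; python3 -m inch '[[200,[0,0,0],0]]' >/dev/null; python3 - <<'E'
from h import *
s=st(); c=imaging.get_calibration("wrist"); im=imaging.snapshot("wrist"); cv2.imwrite("pics/w4.png",im[:,:,::-1])
h,sa,v=cv2.split(cv2.cvtColor(im,cv2.COLOR_RGB2HSV)); 
zd=s['ee_pos'][2]-.0295+.012
m=masks(im)
for k in blobs(m['blue'],300): print(cv2.contourArea(k),k.mean((0,1)),circ(c,k,zd),shift(s,*circ(c,k,zd)[0]))
E
```

```text
time: 6.12
ee_pos: [0.5963, -0.2486, 0.1473]
tool_rot: [3.136, -0.005, 0.29]
wrist_force: [0.5, -0.1, -2.0]
grip_width: 0.0372
gripper_force: 40.5
t6.25 p [ 0.5936 -0.247   0.142 ] yaw 0.290 F [-0.3 -0.5 -1.4] w0.0375 g40.5
17449.0 [321.01428571 259.82698413] (array([ 0.59469391, -0.24711824]), np.float64(0.07335247426795552)) [0.1  0.04]
```

View pics/w4.png

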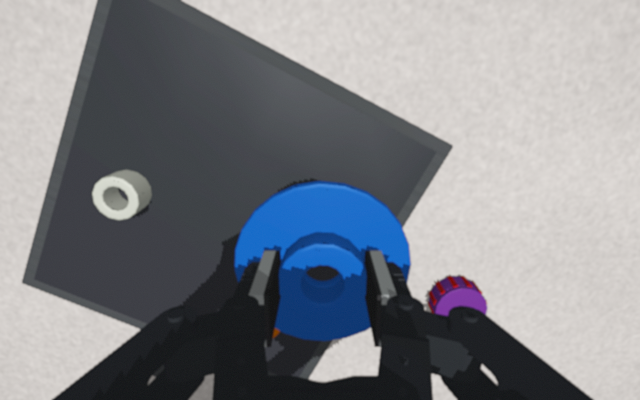

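The flange is held by its hub, disc level at (322,260), bore at (322,275), pads at (265,290) and (380,290). Now I'll fit the disc's visible front rim to get the in-hand offset.

```bash
cat >> h.py <<'E'
def flangefit(im,c,s,dz=.0175):
    k=max(blobs(masks(im)['blue'],300),key=cv2.contourArea)
    top=k[:,0,1].min(); k=k[(k[:,0,1]<top+72)&((k[:,0,0]<300)|(k[:,0,0]>340)|(k[:,0,1]<top+20))]
    return circ(c,k,s['ee_pos'][2]-dz)
E
python3 - <<'E'
from h import *
s=st(); c=imaging.get_calibration("wrist"); im=imaging.snapshot("wrist")
for dz in(.0155,.0175,.0195):
    p,d=flangefit(im,c,s,dz); print(p,d,'in tool',shift(s,*p))
print(shift(s,.5117,.1576))
E
```

```text
t6.30 p [ 0.5933 -0.2468  0.1413] yaw 0.290 F [-0.4  0.4 -0.9] w0.0378 g40.5
[ 0.6034469  -0.24428077] 0.06566775793825284 in tool [1.04 0.05]
[ 0.60249524 -0.24455468] 0.06658078242310426 in tool [0.94 0.05]
[ 0.60154359 -0.24482859] 0.06749380690795646 in tool [0.84 0.05]
[  3.73 -41.09]
```

```bash
python3 - <<'E'
from h import *
s=st(); c=imaging.get_calibration("wrist"); im=imaging.snapshot("wrist"); np.save('w5.npy',im)
k=max(blobs(masks(im)['blue'],300),key=cv2.contourArea)
kk=k[:,0]; print(kk[:,1].min(),[ (v,kk[kk[:,1]==v,0].min(),kk[kk[:,1]==v,0].max()) for v in range(186,300,12) if (kk[:,1]==v).any()])
hull=cv2.convexHull(k)
for lim in (230,250,270,300):
  for dz in(.0175,.0215):
    h=hull[hull[:,0,1]<lim]; p,d=circ(c,h,s['ee_pos'][2]-dz); print(lim,dz,p,round(d,4),'in tool',shift(s,*p))
E
```

```text
t6.35 p [ 0.5932 -0.2468  0.141 ] yaw 0.290 F [ 0.6 -0.  -1. ] w0.0376 g40.5
181 [(186, np.int32(290), np.int32(352)), (198, np.int32(269), np.int32(376)), (210, np.int32(254), np.int32(390)), (222, np.int32(246), np.int32(399)), (234, np.int32(239), np.int32(403)), (246, np.int32(235), np.int32(407)), (258, np.int32(234), np.int32(408)), (270, np.int32(234), np.int32(407)), (282, np.int32(279), np.int32(366)), (294, np.int32(279), np.int32(365))]
230 0.0175 [ 0.59410058 -0.24722933] 0.0812 in tool [0.07 0.07]
230 0.0215 [ 0.59196712 -0.24785087] 0.0834 in tool [-0.15  0.07]
250 0.0175 [ 0.59376183 -0.24721629] 0.0817 in tool [0.04 0.06]
250 0.0215 [ 0.59161908 -0.24783748] 0.084 in tool [-0.19  0.05]
270 0.0175 [ 0.59386925 -0.24715009] 0.0815 in tool [0.05 0.05]
270 0.0215 [ 0.59172944 -0.24776946] 0.0837 in tool [-0.17  0.05]
300 0.0175 [ 0.59363638 -0.24710759] 0.0818 in tool [0.03 0.04]
300 0.0215 [ 0.59149018 -0.2477258 ] 0.0841 in tool [-0.2   0.04]
```

```bash
python3 -m inch '[[200,[0.45,-4.9,0],0],[200,[0.45,-5.4,0],0],[200,[0.5,-5.4,0],0],[200,[0.5,-5.4,0],0],[200,[0.5,-5.4,0],0]]' >/dev/null && python3 -m inch '[[200,[0.5,-5.4,0],0],[200,[0.45,-5.4,0],0],[200,[0.4,-3.84,0],0],[200,[0,0,0],0],[200,[0,0,0],0]]' >/dev/null;python3 -m inch '[[200,[0,0,0],0]]' >/dev/null; python3 - <<'E'
from h import *
s=st(); print(shift(s,.5117,.1576)-[-.02,.05])
c=imaging.get_calibration("wrist"); im=imaging.snapshot("wrist"); cv2.imwrite("pics/w6.png",im[:,:,::-1])
E
```

```text
t7.78 p [0.513  0.1564 0.143 ] yaw 0.288 F [ 0.6 -0.5 -1.4] w0.0377 g40.6
[-0.07 -0.2 ]
```

```bash
python3 -m inch '[[200,[-0.05,-0.15,0.5],0],[200,[0,0,0.5],0],[200,[0,0,0],0],[200,[0,0,0],0]]' >/dev/null; python3 - <<'E'
from h import *
s=st(); print(shift(s,.5117,.1576)-[-.02,.05])
E
```

```text
t8.32 p [0.5119 0.1588 0.1332] yaw 0.290 F [-0.  -0.1 -1.7] w0.0379 g40.6
[-0.03  0.05]
```

```bash
python3 -m inch '[[200,[0,0,1],0],[200,[0,0,0.8],0],[200,[0,0,0.2],0],[200,[0,0,0.2],0],[200,[0,0,0.2],0]]'; python3 -m inch '[[200,[0,0,0.2],0],[200,[0,0,0.1],0]]'
```

```text
time: 8.95
ee_pos: [0.512, 0.1588, 0.1094]
tool_rot: [3.142, -0.0, 0.29]
wrist_force: [1.0, -0.3, -0.6]
grip_width: 0.0372
gripper_force: 40.6
time: 9.2
ee_pos: [0.5119, 0.1588, 0.1063]
tool_rot: [3.142, -0.0, 0.29]
wrist_force: [-0.5, 0.2, -1.1]
grip_width: 0.0374
gripper_force: 40.6
```

```bash
for i in 1; do python3 -m inch '[[200,[0,0,0.2],0],[200,[0,0,0.2],0],[200,[0,0,0.2],0]]'; done
```

```text
time: 9.57
ee_pos: [0.5119, 0.1588, 0.1002]
tool_rot: [3.142, -0.0, 0.29]
wrist_force: [-0.3, -0.3, -1.4]
grip_width: 0.0374
gripper_force: 40.6
```

The flange is on the spindle with no contact force. Lowering to the seat.

```bash
python3 -m inch '[[200,[0,0,0.6],0],[200,[0,0,0.6],0],[200,[0,0,0.6],0],[200,[0,0,0.6],0],[200,[0,0,0.6],0]]'; python3 -m inch '[[200,[0,0,0.5],0],[200,[0,0,0.4],0],[200,[0,0,0.2],0],[200,[0,0,0.2],0]]'
```

```text
time: 10.2
ee_pos: [0.5119, 0.1588, 0.0699]
tool_rot: [-3.142, -0.0, 0.29]
wrist_force: [0.5, -0.4, -0.4]
grip_width: 0.038
gripper_force: 40.6
time: 10.7
ee_pos: [0.5119, 0.1588, 0.0572]
tool_rot: [3.142, -0.0, 0.29]
wrist_force: [-0.6, 0.0, -1.3]
grip_width: 0.0375
gripper_force: 40.7
```

```bash
python3 -m inch '[[200,[0,0,0.15],0],[200,[0,0,0.1],0]]';python3 -m inch '[[200,[0,0,0.1],0],[200,[0,0,0.0],0]]'
```

```text
time: 10.95
ee_pos: [0.5119, 0.1588, 0.0548]
tool_rot: [3.142, -0.0, 0.29]
wrist_force: [0.5, 0.8, 0.3]
grip_width: 0.0374
gripper_force: 40.7
time: 11.2
ee_pos: [0.5119, 0.1588, 0.0538]
tool_rot: [-3.142, -0.0, 0.29]
wrist_force: [2.1, 0.3, -2.0]
grip_width: 0.0373
gripper_force: 40.6
```

```bash
python3 -m inch '[[200,[0,0,0.05],0],[200,[0,0,0.05],0]]';python3 -m inch '[[100,[0,0,0],0],[0,[0,0,0],0],[0,[0,0,0],0],[0,[0,0,0],0]]'
```

```text
time: 11.45
ee_pos: [0.512, 0.1588, 0.0535]
tool_rot: [3.142, 0.001, 0.29]
wrist_force: [-3.5, -1.2, 7.6]
grip_width: 0.0373
gripper_force: 41.4
time: 11.95
ee_pos: [0.5118, 0.1588, 0.0527]
tool_rot: [-3.142, 0.0, 0.29]
wrist_force: [-0.2, -0.6, 0.2]
grip_width: 0.0851
gripper_force: 0.0
```

The flange is seated with a 7.6 N touch and released. Next, the spacer.

```bash
python3 -m inch '[[0,[0,0,-4],0],[0,[0,0,-5],0],[0,[-0.7,5,0],0],[0,[-0.75,5.3,0],0],[0,[-0.75,5.3,0],0]]'>/dev/null; python3 -m inch '[[0,[-0.75,5.3,0],0],[0,[-0.75,5.1,0],0],[0,[0,0,0],0],[0,[0,0,0],0],[0,[0,0,0],0]]' >/dev/null; python3 - <<'E'
from h import *
s=st(); c=imaging.get_calibration("wrist"); im=imaging.snapshot("wrist"); np.save('w7.npy',im); cv2.imwrite("pics/w7.png",im[:,:,::-1])
print(shift(s,.551,-.101))
m=((im.max(2).astype(int)-im.min(2))<45)&(im.max(2)>140)
P=R.from_euler('xyz',c['rotation']).as_matrix().T@(np.array([.551,-.101,.028])-c['xyz']);uv=(np.array(c['camera_matrix'])@P/P[2])[:2].astype(int);print(uv)
q=np.zeros_like(m);q[uv[1]-50:uv[1]+50,uv[0]-50:uv[0]+50]=1; m&=q
for k in blobs(m,100): print(cv2.contourArea(k),k.mean((0,1)),circ(c,k,.028),shift(s,*circ(c,k,.028)[0]))
cv2.imwrite("pics/w7c.png",np.hstack([im[:,:,::-1][uv[1]-50:uv[1]+50,uv[0]-60:uv[0]+60],np.repeat(m[uv[1]-50:uv[1]+50,uv[0]-60:uv[0]+60,None]*255,3,2).astype(np.uint8)]).repeat(3,0).repeat(3,1))
E
```

```text
t13.20 p [ 0.5504 -0.0996  0.1426] yaw 0.291 F [ 0.6  0.2 -0.4] w0.0854 g0.0
[0.01 0.15]
[323 199]
1636.5 [325.11450382 196.94656489] (array([ 0.55310747, -0.10168895]), np.float64(0.034319558117959004)) [0.2  0.28]
```

View pics/w7c.png

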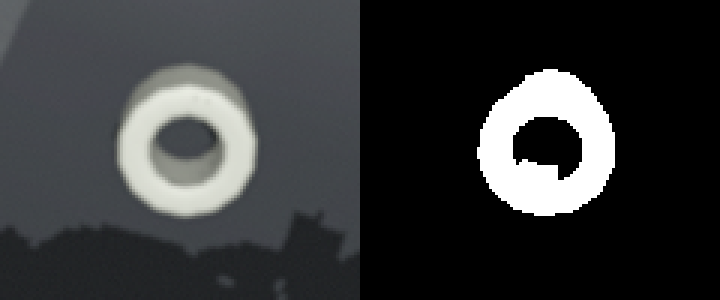

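The crop shows the spacer's top ring centred at crop (187,150), which is image (325.3,199). The mask also takes in a bit of the side wall, so I'll raise the threshold.

```bash
python3 - <<'E'
from h import *
s=st(); c=imaging.get_calibration("wrist"); im=np.load('w7.npy')
for t in(175,190):
  m=im.min(2)>t; q=np.zeros_like(m);q[150:250,275:375]=1; m&=q
  for k in blobs(m,100): p,d=circ(c,k,.028); print(t,k.mean((0,1)),p,d,shift(s,*p))
p=onz(c,325.3,199,.028); print(p,shift(s,*p))
E
```

```text
t13.25 p [ 0.5505 -0.0996  0.1426] yaw 0.292 F [ 0.7 -0.7 -1.2] w0.0854 g0.0
175 [324.94262295 198.3852459 ] [ 0.55213101 -0.10193395] 0.031934047152188956 [0.09 0.27]
190 [324.96610169 198.38983051] [ 0.55214354 -0.10197797] 0.03122820502418227 [0.09 0.27]
[ 0.55199654 -0.10229988] [0.07 0.3 ]
```

```bash
python3 -m inch '[[0,[0.08,0.28,2],0],[0,[0,0,3.5],0],[0,[0,0,3.5],0],[0,[0,0,2],0],[0,[0,0,0.6],0]]'; python3 -m inch '[[220,[0,0,0],0],[220,[0,0,0],0],[220,[0,0,0],0],[220,[0,0,0],0],[220,[0,0,0],0]]' 40
```

```text
time: 13.88
ee_pos: [0.5513, -0.1028, 0.025]
tool_rot: [-3.14, 0.002, 0.29]
wrist_force: [0.2, 0.2, -1.0]
grip_width: 0.0857
gripper_force: 0.0
time: 14.5
ee_pos: [0.5532, -0.1037, 0.0283]
tool_rot: [3.14, -0.002, 0.29]
wrist_force: [-0.8, 1.0, 6.4]
grip_width: 0.0324
gripper_force: 39.4
```

```bash
python3 -m inch '[[220,[0,0,-1],0],[220,[0,0,-3],0],[220,[0,0,-4],0],[220,[0,0,-3],0],[220,[0,0,0],0]]'>/dev/null; python3 -m inch '[[220,[0,0,0],0],[220,[0,0,0],0],[220,[0,0,0],0]]'; python3 - <<'E'
from h import *
s=st(); c=imaging.get_calibration("wrist"); im=imaging.snapshot("wrist"); np.save('w8.npy',im)
z=s['ee_pos'][2]-.0003
P=R.from_euler('xyz',c['rotation']).as_matrix().T@(np.r_[s['ee_pos'][:2],z]-c['xyz']);uv=(np.array(c['camera_matrix'])@P/P[2])[:2].astype(int);print(uv)
u,v=uv
cv2.imwrite("pics/w8.png",cv2.resize(im[v-60:v+60,u-80:u+80,::-1],None,fx=4,fy=4,interpolation=2))
print(shift(s,.5117,.1576),shift(s,.512,.1588))
E
```

```text
time: 15.5
ee_pos: [0.5516, -0.1032, 0.1355]
tool_rot: [-3.14, 0.002, 0.29]
wrist_force: [0.6, 0.5, -0.5]
grip_width: 0.0323
gripper_force: 39.9
t15.50 p [ 0.5516 -0.1032  0.1355] yaw 0.290 F [ 0.6  0.5 -0.5] w0.0323 g39.9
[320 285]
[  3.62 -26.13] [  3.69 -26.24]
```

View pics/w8.png

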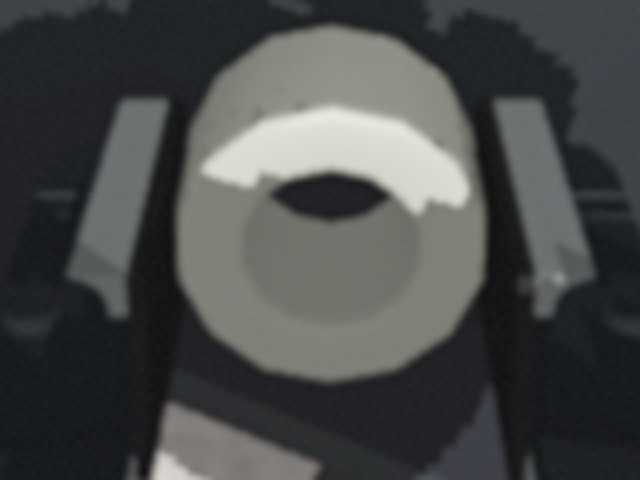

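The spacer is held upright between the pads. Its top face is centred at crop (332,244), which is image (323,286).

```bash
python3 - <<'E'
from h import *
s=st(); c=imaging.get_calibration("wrist")
z=s['ee_pos'][2]-.0003
p=onz(c,323,286,z); o=shift(s,*p); print(p,o,np.linalg.norm(onz(c,240+177/4,286,z)-onz(c,240+487/4,286,z)))
print(shift(s,.5117,.1576)-o)
E
```

```text
t15.55 p [ 0.5518 -0.1032  0.1358] yaw 0.290 F [-0.4 -0.1 -0.7] w0.0324 g39.9
[ 0.55205982 -0.10433075] [-0.01  0.12] 0.0327060760589291
[  3.62 -26.26]
```

```bash
python3 -m inch '[[220,[0.6,-4.3,0],0],[220,[0.6,-4.4,0],0],[220,[0.6,-4.4,0],0],[220,[0.6,-4.4,0],0],[220,[0.6,-4.4,0],0]]'>/dev/null; python3 -m inch '[[220,[0.62,-4.35,0],0],[220,[0,0,1],0],[220,[0,0,0],0],[220,[0,0,0],0],[220,[0,0,0],0]]'; python3 - <<'E'
from h import *
s=st(); print(shift(s,.5117,.1576)-[-.01,.12],shift(s,.512,.1588))
E
```

```text
time: 16.8
ee_pos: [0.5124, 0.1576, 0.127]
tool_rot: [3.141, -0.0, 0.288]
wrist_force: [0.6, -0.6, -0.4]
grip_width: 0.0318
gripper_force: 39.9
t16.80 p [0.5124 0.1576 0.127 ] yaw 0.288 F [ 0.6 -0.6 -0.4] w0.0318 g39.9
[-0.06 -0.14] [-0.   -0.12]
```

```bash
python3 -m inch '[[220,[-0.03,-0.12,0.5],0],[220,[0,0,0.6],0],[220,[0,0,0.4],0],[220,[0,0,0.2],0],[220,[0,0,0],0]]'; python3 -m inch '[[220,[0,0,0.2],0],[220,[0,0,0.2],0],[220,[0,0,0.2],0],[220,[0,0,0],0]]'
```

```text
time: 17.42
ee_pos: [0.5112, 0.1596, 0.1096]
tool_rot: [-3.142, 0.0, 0.29]
wrist_force: [0.5, -0.3, -0.2]
grip_width: 0.0325
gripper_force: 39.9
time: 17.92
ee_pos: [0.5112, 0.1596, 0.1036]
tool_rot: [-3.142, 0.0, 0.29]
wrist_force: [-0.1, -0.6, -0.3]
grip_width: 0.0325
gripper_force: 40.0
```

```bash
python3 -m inch '[[220,[0,0,0.2],0],[220,[0,0,0.2],0],[220,[0,0,0.2],0],[220,[0,0,0],0]]'; python3 -m inch '[[220,[0,0,0.3],0],[220,[0,0,0.3],0],[220,[0,0,0.3],0],[220,[0,0,0.3],0]]'
```

```text
time: 18.42
ee_pos: [0.5113, 0.1595, 0.0976]
tool_rot: [-3.142, 0.0, 0.29]
wrist_force: [0.5, -0.7, -0.2]
grip_width: 0.0325
gripper_force: 40.0
time: 18.92
ee_pos: [0.5113, 0.1595, 0.0855]
tool_rot: [-3.142, 0.0, 0.29]
wrist_force: [0.5, 0.5, -1.0]
grip_width: 0.0324
gripper_force: 40.0
```

```bash
python3 -m inch '[[220,[0,0,0.4],0],[220,[0,0,0.4],0],[220,[0,0,0.2],0],[220,[0,0,0.1],0],[220,[0,0,0],0]]'; python3 -m inch '[[220,[0,0,0.1],0],[220,[0,0,0.1],0],[220,[0,0,0],0]]'
```

```text
time: 19.55
ee_pos: [0.5113, 0.1596, 0.0748]
tool_rot: [-3.142, 0.0, 0.29]
wrist_force: [-0.7, 0.3, -1.1]
grip_width: 0.0326
gripper_force: 40.0
time: 19.92
ee_pos: [0.5113, 0.1596, 0.0727]
tool_rot: [-3.142, 0.0, 0.29]
wrist_force: [-0.2, -0.2, -0.2]
grip_width: 0.0324
gripper_force: 40.0
```

```bash
python3 -m inch '[[220,[0,0,0.1],0],[220,[0,0,0],0]]'; python3 -m inch '[[220,[0,0,0.05],0],[220,[0,0,0.0],0]]'
```

```text
time: 20.18
ee_pos: [0.5114, 0.1596, 0.0723]
tool_rot: [3.142, 0.0, 0.29]
wrist_force: [-1.9, -0.5, 4.1]
grip_width: 0.0326
gripper_force: 40.4
time: 20.42
ee_pos: [0.5115, 0.1596, 0.0723]
tool_rot: [3.142, 0.0, 0.29]
wrist_force: [-4.0, -0.5, 8.3]
grip_width: 0.0324
gripper_force: 40.8
```

The spacer contacted at exactly the expected height. Releasing, then on to the cap.

```bash
python3 -m inch '[[100,[0,0,0],0],[0,[0,0,0],0],[0,[0,0,0],0],[0,[0,0,-3],0],[0,[0,0,-4],0]]'; python3 -m inch '[[0,[-1.6,4.2,0],0],[0,[-1.85,4.6,0],0],[0,[-1.85,4.6,0],0],[0,[-1.85,4.6,0],0],[0,[-1.85,4.6,0],0]]'>/dev/null; python3 -m inch '[[0,[-1.85,4.6,0],0],[0,[-1.85,4.6,0],0],[0,[-1.8,4.06,0],0],[0,[0,0,0],0],[0,[0,0,0],0]]' >/dev/null; python3 -m inch '[[0,[0,0,0],0],[0,[0,0,0],0]]' >/dev/null; python3 - <<'E'
from h import *
s=st(); c=imaging.get_calibration("wrist"); im=imaging.snapshot("wrist"); np.save('w9.npy',im); cv2.imwrite("pics/w9.png",im[:,:,::-1])
print(shift(s,.4748,-.2257))
hsv=cv2.cvtColor(im,cv2.COLOR_RGB2HSV);print(hsv[190:215:6,320])
P=R.from_euler('xyz',c['rotation']).as_matrix().T@(np.array([.4748,-.2257,.028])-c['xyz']);uv=(np.array(c['camera_matrix'])@P/P[2])[:2].astype(int);print(uv)
for k in blobs((hsv[...,0]>8)&(hsv[...,0]<22)&(hsv[...,1]>150),200): print(cv2.contourArea(k),k.mean((0,1)),circ(c,k,.028),shift(s,*circ(c,k,.028)[0]))
u,v=uv;cv2.imwrite("pics/w9c.png",cv2.resize(im[max(v-60,0):v+60,u-80:u+80,::-1],None,fx=4,fy=4,interpolation=2));print(u-80,v-60)
E
```

```text
time: 21.05
ee_pos: [0.5103, 0.1594, 0.1408]
tool_rot: [-3.141, 0.003, 0.29]
wrist_force: [1.5, -0.1, -0.7]
grip_width: 0.0852
gripper_force: 0.0
t22.55 p [ 0.475  -0.2245  0.1412] yaw 0.291 F [0.2 0.8 0.1] w0.0853 g0.0
[-0.05  0.11]
[[ 18 255 214]
 [ 18 255 213]
 [ 18 255 212]
 [ 17 255 212]
 [ 17 255 211]]
[322 201]
2797.0 [323.         193.29891304] (array([ 0.47857567, -0.22469235]), np.float64(0.04448622519393122)) [0.34 0.12]
242 141
```

View pics/w9c.png

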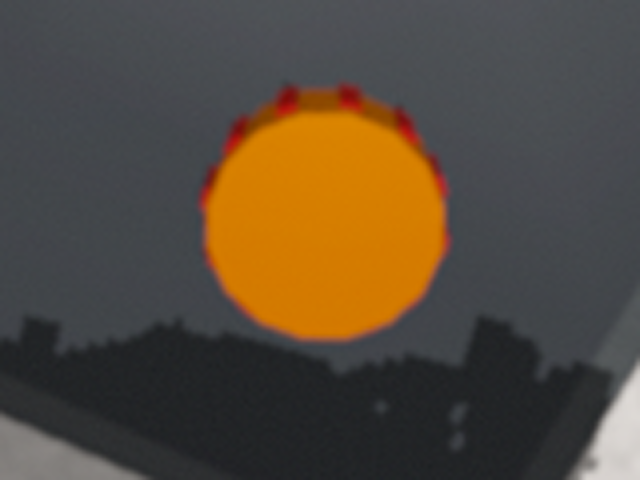

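The crop shows the orange cap's top face centred at crop (326,223.5), which is image (323.5,196.9).

```bash
python3 - <<'E'
from h import *
s=st(); c=imaging.get_calibration("wrist"); p=onz(c,323.5,196.9,.028); print(p,shift(s,*p),np.linalg.norm(onz(c,293.5,196.9,.028)-onz(c,353.7,196.9,.028)))
E
```

```text
t22.60 p [ 0.475  -0.2247  0.1413] yaw 0.291 F [-0.6 -0.6 -0.2] w0.0853 g0.0
[ 0.47813841 -0.22556094] [0.28 0.17] 0.043711134015624896
```

```bash
python3 -m inch '[[0,[0.28,0.17,2],0],[0,[0,0,3.5],0],[0,[0,0,3.5],0],[0,[0,0,2],0],[0,[0,0,0.5],0]]'; python3 -m inch '[[0,[0,0,0],0],[200,[0,0,0],0],[200,[0,0,0],0],[200,[0,0,0],0],[200,[0,0,0],0]]' 40; python3 -m inch '[[200,[0,0,0],0]]'
```

```text
time: 23.22
ee_pos: [0.4773, -0.2253, 0.0249]
tool_rot: [-3.139, 0.002, 0.29]
wrist_force: [-0.1, -0.9, 0.8]
grip_width: 0.0855
gripper_force: 0.0
time: 23.85
ee_pos: [0.4786, -0.2267, 0.0275]
tool_rot: [3.141, -0.001, 0.29]
wrist_force: [-1.3, 1.6, 5.2]
grip_width: 0.0428
gripper_force: 40.1
time: 23.98
ee_pos: [0.4786, -0.2267, 0.0274]
tool_rot: [3.141, -0.001, 0.29]
wrist_force: [-0.5, 1.0, 5.0]
grip_width: 0.0426
gripper_force: 40.1
```

```bash
python3 -m inch '[[200,[0,0,-1],0],[200,[0,0,-3],0],[200,[0,0,-4],0],[200,[0,0,-3],0],[200,[0,0,0],0]]'>/dev/null; python3 -m inch '[[200,[0,0,0],0],[200,[0,0,0],0],[200,[0,0,0],0]]'; python3 - <<'E'
from h import *
s=st(); c=imaging.get_calibration("wrist"); im=imaging.snapshot("wrist"); np.save('w10.npy',im)
z=s['ee_pos'][2]+.0006
h,sa,v=cv2.split(cv2.cvtColor(im,cv2.COLOR_RGB2HSV))
P=R.from_euler('xyz',c['rotation']).as_matrix().T@(np.r_[s['ee_pos'][:2],z]-c['xyz']);uv=(np.array(c['camera_matrix'])@P/P[2])[:2].astype(int);print(uv)
u,v=uv
cv2.imwrite("pics/w10.png",cv2.resize(im[v-60:v+60,u-80:u+80,::-1],None,fx=4,fy=4,interpolation=2))
print(u-80,v-60,shift(s,.5117,.1576),shift(s,.5115,.1596))
E
```

```text
time: 24.98
ee_pos: [0.4774, -0.2259, 0.1351]
tool_rot: [-3.14, 0.001, 0.29]
wrist_force: [-0.2, -0.1, -1.0]
grip_width: 0.0425
gripper_force: 40.7
t24.98 p [ 0.4774 -0.2259  0.1351] yaw 0.290 F [-0.2 -0.1 -1. ] w0.0425 g40.7
[320 287]
240 227 [ 14.24 -35.78] [ 14.28 -35.97]
```

View pics/w10.png

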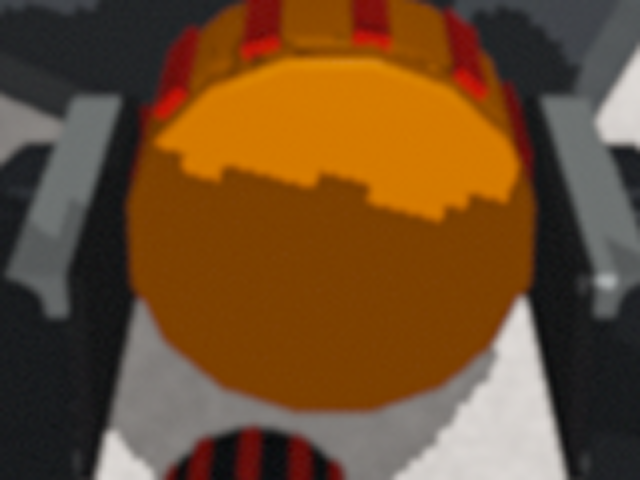

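The cap is held level, its top face centred at crop (332,233), which is image (323,285.3). That gives about (+0.07,+0.12) cm in the hand, as with the spacer.

```bash
python3 -m inch '[[200,[1.7,-4.3,0],0],[200,[1.8,-4.5,0],0],[200,[1.8,-4.5,0],0],[200,[1.8,-4.5,0],0],[200,[1.8,-4.5,0],0]]'>/dev/null; python3 -m inch '[[200,[1.8,-4.5,0],0],[200,[1.8,-4.5,0],0],[200,[1.7,-4.6,0.5],0],[200,[0,0,0],0],[200,[0,0,0],0]]' >/dev/null; python3 -m inch '[[200,[0,0,0],0],[200,[0,0,0],0]]'; python3 - <<'E'
from h import *
s=st(); c=imaging.get_calibration("wrist"); p=onz(c,323,285.3,s['ee_pos'][2]+.0006); o=shift(s,*p); print(o, shift(s,.5117,.1576)-o,shift(s,.5115,.1596))
E
```

```text
time: 26.52
ee_pos: [0.5117, 0.1573, 0.1314]
tool_rot: [3.142, -0.0, 0.288]
wrist_force: [0.8, -0.2, -0.6]
grip_width: 0.0423
gripper_force: 40.9
t26.52 p [0.5117 0.1573 0.1314] yaw 0.288 F [ 0.8 -0.2 -0.6] w0.0423 g40.9
[0.08 0.11] [-0.07 -0.14] [ 0.05 -0.23]
```

```bash
python3 -m inch '[[200,[-0.03,-0.16,0.5],0],[200,[0,0,0.8],0],[200,[0,0,0.6],0],[200,[0,0,0.2],0],[200,[0,0,0],0]]'; python3 -m inch '[[200,[0,0,0.2],0],[200,[0,0,0.2],0],[200,[0,0,0.2],0],[200,[0,0,0],0]]'
```

```text
time: 27.15
ee_pos: [0.5107, 0.1597, 0.11]
tool_rot: [-3.142, 0.0, 0.29]
wrist_force: [0.1, 0.1, 0.0]
grip_width: 0.0423
gripper_force: 40.9
time: 27.65
ee_pos: [0.5109, 0.1596, 0.1042]
tool_rot: [3.141, -0.0, 0.29]
wrist_force: [0.4, -0.4, -1.2]
grip_width: 0.0425
gripper_force: 40.9
```

Past the spindle top (contact would have come at TCP 0.107) with no force. Home is at about 0.0934.

```bash
python3 -m inch '[[200,[0,0,0.2],0],[200,[0,0,0.2],0],[200,[0,0,0.2],0],[200,[0,0,0.2],0],[200,[0,0,0],0]]'; python3 -m inch '[[200,[0,0,0.1],0],[200,[0,0,0.1],0],[200,[0,0,0],0]]'
```

```text
time: 28.28
ee_pos: [0.5109, 0.1597, 0.0961]
tool_rot: [3.142, -0.0, 0.29]
wrist_force: [1.9, -0.3, -1.2]
grip_width: 0.0421
gripper_force: 40.8
time: 28.65
ee_pos: [0.5109, 0.1597, 0.0943]
tool_rot: [3.142, -0.0, 0.29]
wrist_force: [1.3, -0.7, -0.9]
grip_width: 0.0422
gripper_force: 40.9
```

```bash
python3 -m inch '[[200,[0,0,0.05],0],[200,[0,0,0],0]]'
```

```text
time: 28.9
ee_pos: [0.5109, 0.1597, 0.0939]
tool_rot: [3.141, -0.0, 0.29]
wrist_force: [1.7, -0.8, 0.7]
grip_width: 0.0426
gripper_force: 41.0
```

```bash
python3 -m inch '[[200,[0,0,0.05],0],[200,[0,0,0.03],0],[200,[0,0,0],0]]'; python3 -m inch '[[100,[0,0,0],0],[0,[0,0,0],0],[0,[0,0,0],0],[0,[0,0,-3],0],[0,[0,0,-4],0]]'>/dev/null; python3 -m inch '[[0,[0,0,-3],0],[0,[-3,4,0],0],[0,[-3,4,0],0],[0,[-3,4,0],0],[0,[0,0,0],0]]'; python3 - <<'E'
from h import *
imaging
a=imaging.snapshot("side");b=imaging.snapshot("top")
o=np.hstack([cv2.resize(a[115:205,230:320,::-1],(390,390),interpolation=2),cv2.resize(b[165:255,220:310,::-1],(390,390),interpolation=2)]);cv2.imwrite("pics/end.png",o)
st()
E
```

```text
time: 29.28
ee_pos: [0.511, 0.1597, 0.0935]
tool_rot: [3.141, -0.0, 0.29]
wrist_force: [-0.5, -1.3, 4.9]
grip_width: 0.042
gripper_force: 41.3
time: 30.52
ee_pos: [0.4579, 0.017, 0.1928]
tool_rot: [3.142, 0.0, 0.285]
wrist_force: [-0.7, -0.5, 0.2]
grip_width: 0.0857
gripper_force: 0.0
t30.62 p [0.4588 0.0189 0.193 ] yaw 0.289 F [-0.6  0.1  0.1] w0.0855 g0.0
```

View pics/end.png

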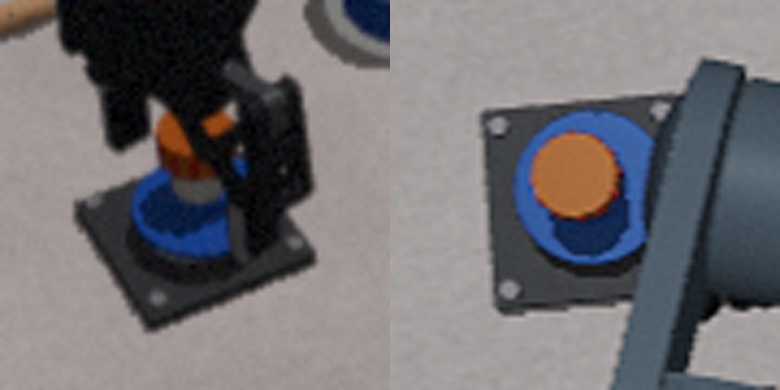

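The two views show the full stack: blue flange at (590,187), white spacer at (195,185) and orange cap at (575,175). It stands upright and level, and the gripper is clear. Contact heights matched at all three layers, so I'm handing in.

```bash
python3 -c "
from station import r
print(r.sign_off())"
```

```text
the job is handed in; nothing more can be done
None
```

I stacked the flange, spacer and cap on the spindle, each seated with a touch under 10 N, let go, and handed the job in at about 31 s; sign-off returned no verdict.

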